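# Clear the battery dock and hold its contact slide open at the mark

### The arm

A 6-joint arm with a two-finger parallel gripper is mounted at the origin on a cart in front of the work surface, level with it; the furniture and walls round the work are solid. World frame = base frame: x ahead of the robot, y to its left, z up, the work surface at z = 0. Lengths are in m, angles in degrees, forces in N, time in s.
With the tool pointing down it reaches from about 0.35 to 0.875 m from the base axis. Payload 4.2 kg.
Tool frame: the origin (TCP) lies between the finger pads; the fingertips stand 14 mm ahead of it and the grasp point (between the pads) lies 5 mm behind it; z points along the fingers, y is the line along which they close (so a half turn about z gives the same grasp; the last joint's range is limited). The gripper opens to 87 mm and grips with 3 to 60 N. Pads are 19 mm wide; open, the fingers measure 117 mm over their backs; the gripper's body (75 mm by 190 mm) begins 51 mm behind the grasp point.
Start: joints at [91.937, 22.042, 0.453, 0, -68.411, -14.817], TCP at [0.139, 0.609, 0.237] pointing down, gripper open.
Joint ranges: [-179.83, 179.83], [-69.29, 118.12], [-61.27, 80.66], [-181.25, 117.63], [-171.15, -9.14], [-177.46, 177.46]. Speed limits (degrees/s): [159.86, 159.86, 180, 180, 180, 180].

### API

Orientations are given as a 3x3 rotation matrix whose columns are the frame's x, y, z axes.
In Python, from station import * gives the robot as it stands. The module is installed in compiled form; this text tells all that it offers.
- The arm moves only by the tool play_rows, never from a script. Its argument "steps" is a list of rows, each an object of numbers: "ax", "ay", "az": the turn, a rotation vector about the tool's x, y, z in degrees; "dx", "dy", "dz": the shift along the tool's x, y, z in mm; "claw": the finger opening in mm, from 0 to 87. A call has 1 to 20 rows; each row shifts and turns the commanded pose from where the row before left it, along the tool's axes as they then stand; what a row does not reach is not made up. A row lasts 1/10 s, in which the tool goes at most 50 mm and 8.59 degrees, less where a joint would pass 70% of its speed; a pose out of reach is approached as far as the arm can. A call with a gripper value outside its range is refused whole. The fingers move at their own pace and stop on an object; the grip force is fixed at half the most. Time passes only in rows, so rows that do not move let the fingers close. It gives the time, the measured TCP pose, the force, the opening and the grip force at its end, in the units of the state.
- sense(): the state, without advancing time (a new reading comes with each control period).
- capture(name): name is "scene" or "top" or "wrist"; returns a dict with "frame" (420x560x3 uint8, blue, green, red), "range_z" (420x560 float32, m along the optical axis (not along the pixel's ray), 0 where there is no reading), "fx", "fy", "cx", "cy" (pixels), "xyz" and "rotation" of the camera in the world. Camera axes: x right, y down, z forward; pixel columns grow to the right and rows downward; lengths in m; the calibration is good to about 2 mm. A picture is of the moment at which its call begins.
- finish_job(): hands the job in; it is judged then, once.
The state is a dict: "time_s": time; "joints": joint angles; "joint_velocities": joint speeds; "effort": joint torques, N m; "tcp_pos": TCP position; "ee_rot": TCP orientation; "wrist_force": force on the tool from outside, world axes, zero at the start; "moment": the same for the moment, N m; "gripper_width": opening from 0.0 (shut) to 1.0 (fully open); "gripper_force": force on a finger pad.
Only numpy, scipy, OpenCV 4.12 (cv2) and the standard library are available. Lean on these libraries where they do the work, as an engineer would, in place of code of your own. Each camera call takes 0.05 s, during which the arm holds its last target. There are 200 camera calls.

### The job

Get the small battery dock ready for a longer cell: press the blue ejector tab sideways so that it pushes the spent red-and-silver cell out of the bay into the catch pocket without the robot touching the cell, and let the ejector spring back. Then take the orange handle and pull the sprung contact slide out until its red pointer stands within the width of the green marker, and finish holding it there, still gripping the handle, so that a colleague can drop the new cell in. Do not shift the green marker on its scale, and leave the pen torch, the thermometer and the yellow tag where they lie.

Things in the scene. Friction and masses are not known exactly. Their poses are not given: they have to be found in the camera images.
- dock: White battery dock fixed on the worktop; base plate 186 x 134 mm, x -108 to 78, y -70 to 64. Origin: on the worktop under the slide line; +x from the front stop (pull end, near the robot) to the far contact block, +y from the ejector to the catch pocket; yaw up to 0.45 rad. Slide bed y +-24 mm. Only the blue tab and the orange handle rise above z 50 mm.
- bay (a point): Middle of the bay floor, 30 mm above the worktop, at dock (30, 0): the cell lies here along the dock's x, between the slide and the far contact block (grey, top at z 49 mm), behind lips 2.5 mm high on the pocket side.
- pocket (a point): Middle of the floor of the open-topped catch pocket, 11 mm above the worktop, at dock (30, 42). The pocket spans dock x -5 to 65, y 14 to 58 mm, walls to z 36 mm; a sloping chute leads into it from the bay's edge.
- cell: Spent cylindrical cell, red and silver, 50 mm long, 16 mm diameter, 23 g, origin at mid length on its underside as it lies at the start (the cell may roll), long axis = its own y. Starts in the bay; must end lying in the catch pocket.
- cell_mid (a point): Centre of the cell, on its axis at mid length; 38 mm above the worktop in the bay, about 20 mm when it lies in the catch pocket (must be below 26 mm).
- ejector (a joint): Blue spring ejector slide, moves along the dock's +y, 0 at rest, 30 mm fully pressed (hard stop). Spring: about 2 N at rest to 4.4 N fully pressed; returns by itself. The cell drops into the pocket at about 15 mm; press it to 25 mm or more to be sure.
- eject_tab (a point): Centre of the pressing face of the blue upright ejector tab, on its -y face (dock frame), 72 mm above the worktop. The tab is 34 mm wide (x), 8 mm thick (y) and runs from z 31 to z 86 mm; push it towards the dock's +y with closed fingers standing on its -y side. Moves with the ejector.
- pull_slide (a joint): Sprung contact slide, moves along the dock's -x (towards the robot), 0 at rest, 60 mm at most. Spring: about 3.6 N at rest, 9 N fully out; it snaps back if let go.
- pull_grip (a point): Centre of the grip of the upright orange handle on the slide, 76 mm above the worktop. The handle is 14 mm thick (dock x), 26 mm wide (dock y), free from z 44 (slide top) to 88 mm; take it from above, fingers on its front and back faces (closing along dock x). Moves with the slide.
- pointer (a point): Tip of the red pointer on the slide's +y side, in line with the middle of the orange handle; moves with the slide.
- band (a point): Middle of the green marker's inner edge: a green clip 12 mm wide (dock x), 8 mm above the scale ledge beside the slide, on its +y side, axes as the dock's. It stays unless pushed (about 4 N). Its place on the scale differs, 28 to 52 mm of pull from rest. Pull until the pointer's dock x equals this point's.
- pen_torch: Grey pen torch, 134 x 15 x 17 mm, loose on the worktop beside the dock; origin centre of underside. Leave alone.
- thermometer: White digital thermometer, 119 x 20 x 11 mm, loose on the worktop beside the dock; origin centre of underside. Leave alone.
- tag_yellow: Yellow tag clip, 42 x 27 x 9 mm, loose on the worktop behind the dock; origin centre of underside. Leave alone.

How it is judged:
By the outcome, as a careful person would: the job done as asked, in the order asked, and still so for the second after the job is handed in, while the arm keeps its last pose, push and grip.
It also fails if it takes over 48 s, if anything falls off the work surface, if the arm or the gripper's body presses on something with over 40 N, if the wrist force passes 120 N, or if a joint passes its speed limit or range.

## Working session

There is one attempt and no reset: what is moved stays moved. The work goes in short steps, Python scripts to look and compute and a tool call to move; the robot and the scene stay as the last step left them, time stands still between calls to the robot, and variables do not carry over. Pictures are saved under pics/ and viewed, at most 10 in all, crops included, and the job is handed in when it is done.

Besides the shell and the picture viewer there is one more tool, called after "Call:" as a command line: name --argument value ..., lists and objects as JSON in quotes. play_rows: Moves the arm, as the interface text tells. Its arguments: {"type":"object","properties":{"steps":{"type":"array"}},"required":["steps"]}

```bash
mkdir -p pics; cat > h.py <<'E'
import numpy as np, cv2
from station import *
def pts(c):
    h,w=c["range_z"].shape; u,v=np.meshgrid(np.arange(w),np.arange(h)); z=c["range_z"]
    p=np.stack([(u-c["cx"])/c["fx"]*z,(v-c["cy"])/c["fy"]*z,z],-1)
    return p@np.array(c["rotation"]).T+np.array(c["xyz"])
def mask(c,col):
    hsv=cv2.cvtColor(c["frame"],cv2.COLOR_BGR2HSV); H,S,V=cv2.split(hsv)
    r={"blue":(95,130),"orange":(8,20),"green":(45,85),"yellow":(22,35),"red":(0,6)}[col]
    m=(H>=r[0])&(H<=r[1])&(S>120)&(V>60)
    return m
E
cat > a.py <<'E'
from h import *
ims=[]
for n in("scene","top"):
    c=capture(n); ims.append(c["frame"]); P=pts(c)
    print(n,np.round(c["xyz"],3),np.round(c["rotation"],2).tolist(),c["fx"])
    for col in("blue","orange","green","yellow","red"):
        m=mask(c,col).astype(np.uint8); k,l,st,ce=cv2.connectedComponentsWithStats(m)
        for i in range(1,k):
            if st[i,4]>25:
                q=P[(l==i)&(c["range_z"]>0)]
                if len(q): print(col,st[i].tolist(),np.round(np.median(q,0),4),"z",np.round(np.percentile(q[:,2],[2,98]),3))
    cv2.imwrite(f"pics/{n}1.png",c["frame"])
E
python3 a.py
```

```text
scene [0.059 0.472 0.661] [[-0.69, -0.45, 0.57], [-0.72, 0.42, -0.55], [0.01, -0.79, -0.62]] 447.3757383647139
blue [291, 178, 12, 7, 33] [ 0.6297 -0.1303  0.086 ] z [0.08  0.088]
blue [283, 195, 13, 10, 60] [ 0.6315 -0.0997  0.0457] z [0.042 0.05 ]
orange [358, 99, 12, 6, 40] [ 0.8561 -0.6707  0.0297] z [0.02  0.036]
orange [165, 194, 26, 12, 115] [0.8136 0.075  0.0294] z [0.021 0.036]
orange [291, 194, 13, 23, 208] [ 0.5773 -0.0779  0.0727] z [0.045 0.09 ]
orange [60, 359, 58, 49, 574] [ 0.6845  0.4089 -0.2172] z [-0.229 -0.192]
green [399, 49, 27, 48, 535] [ 0.7706 -0.8001  0.117 ] z [0.058 0.185]
green [398, 94, 25, 13, 131] [ 0.7633 -0.7967  0.0234] z [0.01  0.047]
green [298, 227, 9, 7, 36] [ 0.536  -0.0505  0.046 ] z [0.044 0.048]
green [86, 347, 16, 11, 89] [ 0.7473  0.3673 -0.1869] z [-0.191 -0.183]
green [61, 355, 52, 42, 503] [ 0.7047  0.4133 -0.1913] z [-0.197 -0.184]
yellow [247, 197, 13, 12, 112] [ 0.7158 -0.0653  0.0103] z [0.002 0.013]
red [336, 108, 15, 12, 56] [ 0.8562 -0.5596  0.0237] z [0.005 0.038]
red [90, 187, 15, 14, 143] [0.8662 0.2284 0.1055] z [0.098 0.109]
red [273, 200, 13, 11, 66] [ 0.6341 -0.0732  0.0455] z [0.038 0.048]
top [ 0.423 -0.058  0.923] [[-0.01, -0.98, 0.19], [-1.0, 0.01, 0.02], [-0.02, -0.19, -0.98]] 523.3368603301765
blue [329, 170, 6, 19, 66] [ 0.6344 -0.1334  0.085 ] z [0.082 0.088]
blue [306, 181, 15, 14, 140] [ 0.6299 -0.1028  0.043 ] z [0.037 0.049]
orange [68, 186, 34, 15, 92] [ 0.6812  0.3984 -0.2238] z [-0.23 -0.2 ]
orange [296, 205, 16, 12, 153] [ 0.5818 -0.0867  0.0865] z [0.044 0.09 ]
green [279, 238, 11, 7, 62] [ 0.5372 -0.0535  0.0437] z [0.041 0.046]
yellow [282, 137, 22, 16, 249] [ 0.7188 -0.0697  0.0079] z [0.004 0.011]
red [294, 176, 9, 19, 106] [ 0.6359 -0.0787  0.0436] z [0.04  0.047]
```

```bash
python3 - <<'E'
import cv2
a=cv2.imread("pics/top1.png")[110:290,220:400]; b=cv2.imread("pics/scene1.png")[150:270,210:360]
a=cv2.resize(a,(400,400),interpolation=2)
b=cv2.resize(b,(400,400*120//150),interpolation=2); b=cv2.copyMakeBorder(b,0,80,0,0,0)
cv2.imwrite("pics/c1.png",cv2.hconcat([a,b]))
E
```

```text
(no output)
```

View pics/c1.png

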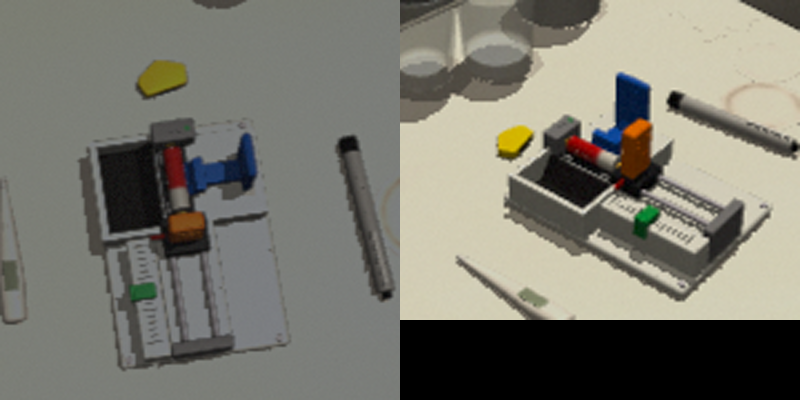

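The view shows the dock with its far end up. In the left crop, the blue tab is at (247,160), the orange handle at (186,225) and the green clip at (144,291). The dock edges lean left by about 9.6°, so yaw is about +9.6°. Next I'll work out the move to a close look.

```bash
cat >> h.py <<'E'
from scipy.spatial.transform import Rotation as Ro
def delta(target,yaw=None):
    s=sense(); R=np.array(s["ee_rot"]); d=R.T@(np.array(target)-np.array(s["tcp_pos"]))*1000
    print("tcp",np.round(s["tcp_pos"],4),"t",s["time_s"],"tool shift mm",np.round(d,1))
    if yaw is not None:
        best=None
        for k in(0,180):
            a=np.radians(yaw+k); y=np.array([np.cos(a),np.sin(a),0]); z=np.array([0,0,-1.]); T=np.stack([np.cross(y,z),y,z],1)
            v=Ro.from_matrix(R.T@T).as_rotvec(degrees=True); print("rot",k,np.round(v,2))
    return d
E
python3 - <<'E'
from h import *
s=sense(); print(np.round(s["ee_rot"],3).tolist(),s["gripper_width"])
delta([0.58,-0.09,0.26],9.6)
c=capture("wrist"); R=np.array(s["ee_rot"])
print("cam in tool",np.round(R.T@(np.array(c["xyz"])-s["tcp_pos"]),3),np.round(R.T@np.array(c["rotation"]),2).tolist(),c["fx"])
E
```

```text
[[0.975, -0.223, -0.0], [-0.223, -0.975, -0.002], [0.0, 0.002, -1.0]] 1.0000255738908377
tcp [0.1392 0.6088 0.2356] t 0.1 tool shift mm [585.6 582.9 -23.2]
rot 0 [ 8.0000e-02  1.1000e-01 -1.1249e+02]
rot 180 [ 0.1  -0.07 67.51]
cam in tool [ 0.074 -0.    -0.149] [[0.0, -0.96, -0.27], [1.0, 0.0, 0.0], [-0.0, -0.27, 0.96]] 345.81712357814035
```

Call:
play_rows --steps '[{"dx": 34.5,"dy": 34.3,"dz": -1.4,"claw": 0},{"dx": 34.5,"dy": 34.3,"dz": -1.4,"claw": 0},{"dx": 34.5,"dy": 34.3,"dz": -1.4,"claw": 0},{"dx": 34.5,"dy": 34.3,"dz": -1.4,"claw": 0},{"dx": 34.5,"dy": 34.3,"dz": -1.4,"claw": 0},{"dx": 34.5,"dy": 34.3,"dz": -1.4,"claw": 0},{"dx": 34.5,"dy": 34.3,"dz": -1.4,"claw": 0},{"dx": 34.5,"dy": 34.3,"dz": -1.4,"claw": 0},{"dx": 34.5,"dy": 34.3,"dz": -1.4,"claw": 0},{"dx": 34.5,"dy": 34.3,"dz": -1.4,"claw": 0},{"dx": 34.5,"dy": 34.3,"dz": -1.4,"claw": 0},{"dx": 34.5,"dy": 34.3,"dz": -1.4,"claw": 0},{"dx": 34.5,"dy": 34.3,"dz": -1.4,"claw": 0},{"dx": 34.5,"dy": 34.3,"dz": -1.4,"claw": 0},{"dx": 34.5,"dy": 34.3,"dz": -1.4,"claw": 0},{"dx": 34.5,"dy": 34.3,"dz": -1.4,"claw": 0},{"dx": 34.5,"dy": 34.3,"dz": -1.4,"claw": 0},{"claw": 0}]'

```text
invalid input at $.steps[0]: expected keys ax, ay, az, dx, dy, dz, claw
```

Call:
play_rows --steps '[{"az": 8.44,"claw": 0},{"az": 8.44,"claw": 0},{"az": 8.44,"claw": 0},{"az": 8.44,"claw": 0},{"az": 8.44,"claw": 0},{"az": 8.44,"claw": 0},{"az": 8.44,"claw": 0},{"az": 8.44,"claw": 0},{"claw": 0},{"claw": 0}]'

```text
invalid input at $.steps[0]: expected keys ax, ay, az, dx, dy, dz, claw
```

Call:
play_rows --steps '[{"ax": 0,"ay": 0,"az": 0,"dx": 34.5,"dy": 34.3,"dz": -1.4,"claw": 0},{"ax": 0,"ay": 0,"az": 0,"dx": 34.5,"dy": 34.3,"dz": -1.4,"claw": 0},{"ax": 0,"ay": 0,"az": 0,"dx": 34.5,"dy": 34.3,"dz": -1.4,"claw": 0},{"ax": 0,"ay": 0,"az": 0,"dx": 34.5,"dy": 34.3,"dz": -1.4,"claw": 0},{"ax": 0,"ay": 0,"az": 0,"dx": 34.5,"dy": 34.3,"dz": -1.4,"claw": 0},{"ax": 0,"ay": 0,"az": 0,"dx": 34.5,"dy": 34.3,"dz": -1.4,"claw": 0},{"ax": 0,"ay": 0,"az": 0,"dx": 34.5,"dy": 34.3,"dz": -1.4,"claw": 0},{"ax": 0,"ay": 0,"az": 0,"dx": 34.5,"dy": 34.3,"dz": -1.4,"claw": 0},{"ax": 0,"ay": 0,"az": 0,"dx": 34.5,"dy": 34.3,"dz": -1.4,"claw": 0},{"ax": 0,"ay": 0,"az": 0,"dx": 34.5,"dy": 34.3,"dz": -1.4,"claw": 0},{"ax": 0,"ay": 0,"az": 0,"dx": 34.5,"dy": 34.3,"dz": -1.4,"claw": 0},{"ax": 0,"ay": 0,"az": 0,"dx": 34.5,"dy": 34.3,"dz": -1.4,"claw": 0},{"ax": 0,"ay": 0,"az": 0,"dx": 34.5,"dy": 34.3,"dz": -1.4,"claw": 0},{"ax": 0,"ay": 0,"az": 0,"dx": 34.5,"dy": 34.3,"dz": -1.4,"claw": 0},{"ax": 0,"ay": 0,"az": 0,"dx": 34.5,"dy": 34.3,"dz": -1.4,"claw": 0},{"ax": 0,"ay": 0,"az": 0,"dx": 34.5,"dy": 34.3,"dz": -1.4,"claw": 0},{"ax": 0,"ay": 0,"az": 0,"dx": 34.5,"dy": 34.3,"dz": -1.4,"claw": 0}]'

```text
time_s: 1.85
tcp_pos: [0.5817, -0.0919, 0.2601]
ee_rot: [[0.975, -0.223, -0.0], [-0.223, -0.975, 0.0], [-0.0, -0.0, -1.0]]
wrist_force: [-0.0, 0.7, 0.4]
gripper_width: 0.007
gripper_force: 0.0
```

Call:
play_rows --steps '[{"ax": 0,"ay": 0,"az": 8.44,"dx": 0,"dy": 0,"dz": 0,"claw": 0},{"ax": 0,"ay": 0,"az": 8.44,"dx": 0,"dy": 0,"dz": 0,"claw": 0},{"ax": 0,"ay": 0,"az": 8.44,"dx": 0,"dy": 0,"dz": 0,"claw": 0},{"ax": 0,"ay": 0,"az": 8.44,"dx": 0,"dy": 0,"dz": 0,"claw": 0},{"ax": 0,"ay": 0,"az": 8.44,"dx": 0,"dy": 0,"dz": 0,"claw": 0},{"ax": 0,"ay": 0,"az": 8.44,"dx": 0,"dy": 0,"dz": 0,"claw": 0},{"ax": 0,"ay": 0,"az": 8.44,"dx": 0,"dy": 0,"dz": 0,"claw": 0},{"ax": 0,"ay": 0,"az": 8.44,"dx": 0,"dy": 0,"dz": 0,"claw": 0},{"ax": 0,"ay": 0,"az": 0,"dx": 0,"dy": 0,"dz": 0,"claw": 0},{"ax": 0,"ay": 0,"az": 0,"dx": 0,"dy": 0,"dz": 0,"claw": 0}]'

```text
time_s: 2.85
tcp_pos: [0.5809, -0.0899, 0.2601]
ee_rot: [[0.17, -0.985, -0.001], [-0.985, -0.17, 0.0], [-0.0, 0.001, -1.0]]
wrist_force: [-0.7, -0.8, 0.2]
gripper_width: 0.011
gripper_force: 0.0
```

```bash
cat > w.py <<'E'
from h import *
import sys
c=capture("wrist"); P=pts(c); delta([0.58,-0.09,0.26],9.6)
for col in("blue","orange","green","yellow","red"):
    m=mask(c,col).astype(np.uint8); k,l,st,ce=cv2.connectedComponentsWithStats(m)
    for i in range(1,k):
        if st[i,4]>40:
            q=P[(l==i)&(c["range_z"]>0)]
            if not len(q): continue
            zt=np.percentile(q[:,2],98); t=q[q[:,2]>zt-.004]
            r=cv2.minAreaRect((t[:,:2]*1000).astype(np.float32))
            print(col,st[i].tolist(),"z",np.round(np.percentile(q[:,2],[2,98]),4),"top rect mm",np.round(r[0],1),np.round(r[1],1),round(r[2],1))
cv2.imwrite(sys.argv[1],c["frame"])
E
python3 w.py pics/w1.png
```

```text
tcp [ 0.581  -0.0899  0.2601] t 2.9 tool shift mm [-0.1  1.   0.1]
rot 0 [-1.0000e-02  4.0000e-02 -1.7985e+02]
rot 180 [0.03 0.   0.15]
blue [210, 136, 38, 46, 966] z [0.0341 0.0871] top rect mm [ 634.7 -131.3] [31.8  7.3] 9.6
orange [265, 180, 17, 34, 531] z [0.0439 0.0895] top rect mm [584.3 -84.3] [13.4 24.6] 9.4
orange [32, 244, 37, 20, 219] z [0.0215 0.0328] top rect mm [830.9  35.7] [ 9.  39.1] 67.4
orange [255, 268, 6, 59, 253] z [0.3294 0.3382] top rect mm [ 591.2 -118.8] [ 1.1 10.9] 9.2
orange [293, 268, 7, 61, 286] z [0.3293 0.3397] top rect mm [ 582.3 -120.3] [ 1.  13.2] 10.1
orange [252, 340, 173, 20, 1390] z [0.3397 0.3463] top rect mm [ 572.2 -115.2] [38.1  2.4] 10.4
orange [146, 345, 40, 15, 274] z [0.34   0.3466] top rect mm [ 609.6 -108.8] [8.7 1.8] 11.1
orange [198, 345, 41, 15, 278] z [0.3411 0.3465] top rect mm [ 597.9 -110.8] [8.4 2.3] 17.5
orange [45, 346, 34, 14, 211] z [0.3421 0.3467] top rect mm [ 631.5 -104.9] [6.1 1.8] 11.2
orange [90, 347, 43, 13, 241] z [0.3419 0.3466] top rect mm [ 621.5 -106.8] [8.8 1.9] 10.0
green [304, 218, 10, 17, 153] z [0.0423 0.0463] top rect mm [539.6 -52.3] [10.  18.1] 10.8
yellow [144, 161, 26, 35, 651] z [0.005  0.0111] top rect mm [722.1 -68.4] [26.2 40.7] 18.2
red [210, 182, 31, 14, 361] z [0.0336 0.0475] top rect mm [635.6 -77.3] [32.3 12. ] 9.7
```

View pics/w1.png

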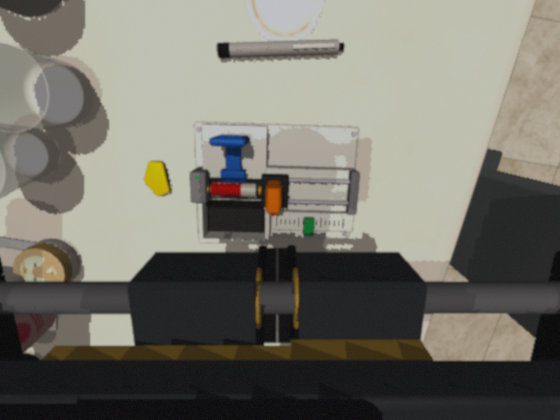

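Call:
play_rows --steps '[{"ax": 0,"ay": 0,"az": 0,"dx": 41,"dy": -23,"dz": 0,"claw": 0},{"ax": 0,"ay": 0,"az": 0,"dx": 41,"dy": -23,"dz": 0,"claw": 0},{"ax": 0,"ay": 0,"az": 0,"dx": 0,"dy": 0,"dz": 46.5,"claw": 0},{"ax": 0,"ay": 0,"az": 0,"dx": 0,"dy": 0,"dz": 46.5,"claw": 0},{"ax": 0,"ay": 0,"az": 0,"dx": 0,"dy": 0,"dz": 46.5,"claw": 0},{"ax": 0,"ay": 0,"az": 0,"dx": 0,"dy": 0,"dz": 46.5,"claw": 0},{"ax": 0,"ay": 0,"az": 0,"dx": 0,"dy": 0,"dz": 0,"claw": 0},{"ax": 0,"ay": 0,"az": 0,"dx": -5,"dy": 0,"dz": 0,"claw": 0},{"ax": 0,"ay": 0,"az": 0,"dx": -5,"dy": 0,"dz": 0,"claw": 0},{"ax": 0,"ay": 0,"az": 0,"dx": -4,"dy": 0,"dz": 0,"claw": 0},{"ax": 0,"ay": 0,"az": 0,"dx": -4,"dy": 0,"dz": 0,"claw": 0},{"ax": 0,"ay": 0,"az": 0,"dx": -4,"dy": 0,"dz": 0,"claw": 0},{"ax": 0,"ay": 0,"az": 0,"dx": 0,"dy": 0,"dz": 0,"claw": 0}]'

```text
time_s: 4.2
tcp_pos: [0.6374, -0.1412, 0.0759]
ee_rot: [[0.168, -0.986, 0.003], [-0.986, -0.168, -0.001], [0.001, -0.003, -1.0]]
wrist_force: [1.7, -2.2, 1.4]
gripper_width: 0.002
gripper_force: 1.1
```

```bash
python3 w.py pics/w2.png | grep -E "tcp|blue|red"; python3 -c "
from station import *
print(sense()['wrist_force'])"
```

```text
tcp [ 0.6371 -0.1414  0.0754] t 4.25 tool shift mm [ -60.1   47.3 -184.7]
[ 0.48013829 -1.99354927  1.62000604]
```

Call:
play_rows --steps '[{"ax": 0,"ay": 0,"az": 0,"dx": -4,"dy": 0,"dz": 0,"claw": 0},{"ax": 0,"ay": 0,"az": 0,"dx": -4,"dy": 0,"dz": 0,"claw": 0},{"ax": 0,"ay": 0,"az": 0,"dx": -4,"dy": 0,"dz": 0,"claw": 0},{"ax": 0,"ay": 0,"az": 0,"dx": -4,"dy": 0,"dz": 0,"claw": 0},{"ax": 0,"ay": 0,"az": 0,"dx": -4,"dy": 0,"dz": 0,"claw": 0},{"ax": 0,"ay": 0,"az": 0,"dx": -4,"dy": 0,"dz": 0,"claw": 0},{"ax": 0,"ay": 0,"az": 0,"dx": -2,"dy": 0,"dz": 0,"claw": 0},{"ax": 0,"ay": 0,"az": 0,"dx": 0,"dy": 0,"dz": 0,"claw": 0},{"ax": 0,"ay": 0,"az": 0,"dx": 0,"dy": 0,"dz": 0,"claw": 0}]'

```text
time_s: 5.15
tcp_pos: [0.6331, -0.1168, 0.0747]
ee_rot: [[0.167, -0.986, 0.002], [-0.986, -0.167, -0.002], [0.002, -0.002, -1.0]]
wrist_force: [4.4, -7.7, 1.0]
gripper_width: 0.005
gripper_force: 4.3
```

```bash
python3 - <<'E'
from h import *
s=sense();print(s["wrist_force"])
d=delta([.637,-.1413,.075])
for n in("top","scene"):
    c=capture(n);P=pts(c)
    for col in("blue","red"):
        m=mask(c,col)&(c["range_z"]>0)&(np.linalg.norm(P[...,:2]-[.62,-.08],axis=-1)<.09)
        q=P[m]; print(n,col,len(q),np.round(np.median(q,0),4) if len(q) else "")
    if n=="top": a=cv2.resize(c["frame"][110:290,220:400],(400,400),interpolation=2)
    else: b=cv2.resize(c["frame"][150:270,210:330],(400,400),interpolation=2)
cv2.imwrite("pics/c2.png",cv2.hconcat([a,b]))
E
```

```text
[ 4.35096855 -7.65941639  1.01086687]
tcp [ 0.6331 -0.1168  0.0747] t 5.15 tool shift mm [24.8  0.2 -0.3]
top blue 0 
top red 5 [ 0.5802 -0.0642  0.043 ]
scene blue 348 [ 0.6258 -0.0967  0.0493]
scene red 15 [ 0.583  -0.0567  0.0425]
```

View pics/c2.png

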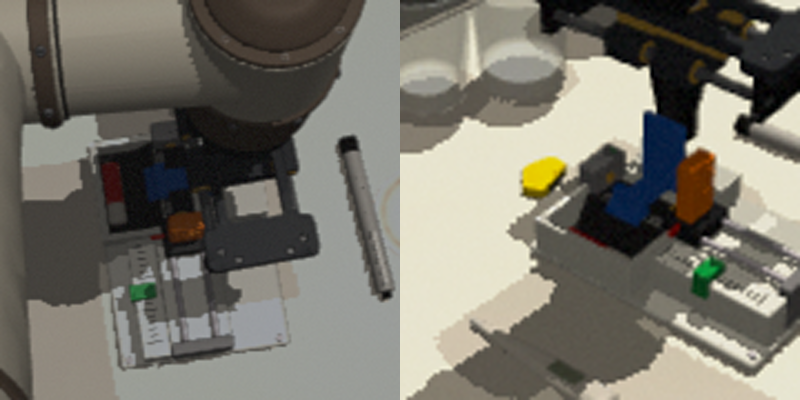

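The cell lies in the pocket (left crop, red at (112,183)), with the ejector fully in. Next I'll retract and look again from above.

Call:
play_rows --steps '[{"ax": 0,"ay": 0,"az": 0,"dx": 5,"dy": 0,"dz": 0,"claw": 0},{"ax": 0,"ay": 0,"az": 0,"dx": 5,"dy": 0,"dz": 0,"claw": 0},{"ax": 0,"ay": 0,"az": 0,"dx": 5,"dy": 0,"dz": 0,"claw": 0},{"ax": 0,"ay": 0,"az": 0,"dx": 5,"dy": 0,"dz": 0,"claw": 0},{"ax": 0,"ay": 0,"az": 0,"dx": 5,"dy": 0,"dz": 0,"claw": 0},{"ax": 0,"ay": 0,"az": 0,"dx": 5,"dy": 0,"dz": 0,"claw": 0},{"ax": 0,"ay": 0,"az": 0,"dx": 8,"dy": 0,"dz": 0,"claw": 0},{"ax": 0,"ay": 0,"az": 0,"dx": 10,"dy": 0,"dz": 0,"claw": 0},{"ax": 0,"ay": 0,"az": 0,"dx": 0,"dy": 0,"dz": -40,"claw": 0},{"ax": 0,"ay": 0,"az": 0,"dx": 0,"dy": 0,"dz": -40,"claw": 45},{"ax": 0,"ay": 0,"az": 0,"dx": -20,"dy": 40,"dz": -15,"claw": 45},{"ax": 0,"ay": 0,"az": 0,"dx": 0,"dy": 0,"dz": 0,"claw": 45},{"ax": 0,"ay": 0,"az": 0,"dx": 0,"dy": 0,"dz": 0,"claw": 45}]'

```text
time_s: 6.55
tcp_pos: [0.5966, -0.15, 0.1699]
ee_rot: [[0.167, -0.986, 0.0], [-0.986, -0.167, 0.001], [-0.0, -0.001, -1.0]]
wrist_force: [-0.2, -0.8, -0.6]
gripper_width: 0.28
gripper_force: 0.0
```

```bash
python3 w.py pics/w3.png | grep -E "tcp|blue|red|orange|green" | grep -v "z \[0.3" ; python3 - <<'E'
from h import *
print(sense()["gripper_width"])
a=cv2.imread("pics/w3.png"); cv2.imwrite("pics/w3b.png",cv2.resize(a[100:300,150:400],(750,600),interpolation=2))
E
```

```text
tcp [ 0.5972 -0.1501  0.1692] t 6.6 tool shift mm [-62.2   6.9 -90.7]
blue [198, 216, 51, 52, 1461] z [0.0391 0.0872] top rect mm [ 629.7 -136.9] [41.9 20.1] 39.6
orange [203, 268, 10, 61, 325] z [0.239  0.2476] top rect mm [ 618.6 -176.1] [ 1.4 13.2] 9.8
orange [338, 268, 14, 61, 452] z [0.2365 0.2482] top rect mm [ 585.7 -181.5] [ 1.4 12.7] 10.3
orange [272, 271, 16, 10, 152] z [0.0474 0.0647] top rect mm [586.4 -96.5] [11.4  1.5] 5.5
orange [270, 314, 19, 10, 162] z [0.0859 0.0894] top rect mm [583.5 -76.7] [12.9  8.8] 10.9
orange [309, 340, 174, 20, 1838] z [0.2495 0.2564] top rect mm [ 575.5 -177.7] [37.8  2.5] 9.5
orange [21, 342, 14, 17, 108] z [0.0209 0.0291] top rect mm [816.7  42.4] [ 2.5 12.4] 33.8
orange [104, 345, 33, 15, 283] z [0.2496 0.2566] top rect mm [ 634.8 -167.3] [7.  2.2] 5.7
orange [144, 345, 46, 15, 351] z [0.2495 0.2565] top rect mm [ 624.9 -169.2] [9.5 1.9] 8.6
orange [201, 345, 49, 15, 343] z [0.233  0.2566] top rect mm [ 612.3 -171.2] [10.3  2.1] 4.3
orange [250, 346, 52, 14, 310] z [0.2516 0.2564] top rect mm [ 601.4 -173.4] [11.2  2.2] 9.3
0.326012719210704
```

View pics/w3b.png

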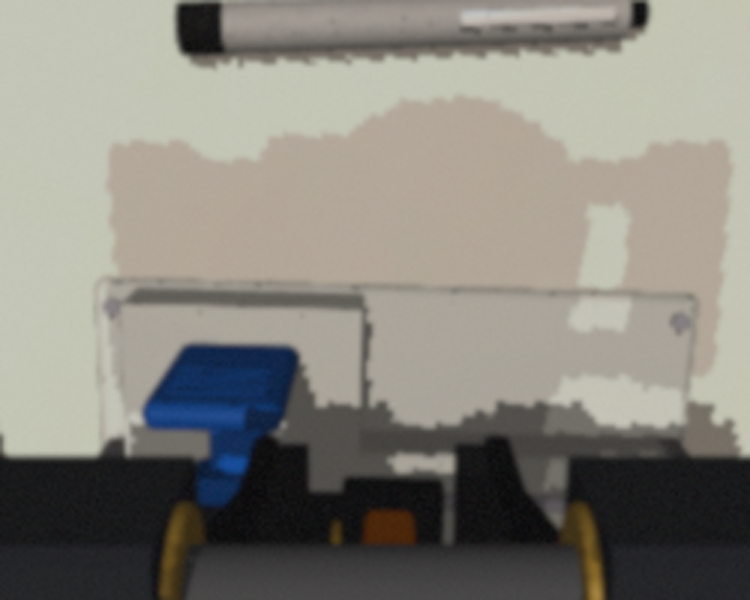

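Call:
play_rows --steps '[{"ax": 0,"ay": 0,"az": 0,"dx": -33,"dy": 0.8,"dz": 0,"claw": 45},{"ax": 0,"ay": 0,"az": 0,"dx": -34,"dy": 0.8,"dz": 0,"claw": 45},{"ax": 0,"ay": 0,"az": 0,"dx": 0,"dy": 0,"dz": 0,"claw": 45},{"ax": 0,"ay": 0,"az": 0,"dx": 0,"dy": 0,"dz": 25,"claw": 45},{"ax": 0,"ay": 0,"az": 0,"dx": 0,"dy": 0,"dz": 25,"claw": 45},{"ax": 0,"ay": 0,"az": 0,"dx": 0,"dy": 0,"dz": 25,"claw": 45},{"ax": 0,"ay": 0,"az": 0,"dx": 0,"dy": 0,"dz": 23,"claw": 45},{"ax": 0,"ay": 0,"az": 0,"dx": 0,"dy": 0,"dz": 0,"claw": 45}]'

```text
time_s: 7.4
tcp_pos: [0.5823, -0.0849, 0.0669]
ee_rot: [[0.165, -0.986, -0.009], [-0.986, -0.165, -0.0], [-0.001, 0.009, -1.0]]
wrist_force: [-0.6, 0.2, -0.2]
gripper_width: 0.514
gripper_force: 0.0
```

Call:
play_rows --steps '[{"ax": 0,"ay": 0,"az": 0,"dx": 0,"dy": 0,"dz": 0,"claw": 0},{"ax": 0,"ay": 0,"az": 0,"dx": 0,"dy": 0,"dz": 0,"claw": 0},{"ax": 0,"ay": 0,"az": 0,"dx": 0,"dy": 0,"dz": 0,"claw": 0},{"ax": 0,"ay": 0,"az": 0,"dx": 0,"dy": 0,"dz": 0,"claw": 0},{"ax": 0,"ay": 0,"az": 0,"dx": 0,"dy": 0,"dz": 0,"claw": 0},{"ax": 0,"ay": 0,"az": 0,"dx": 0,"dy": 0,"dz": 0,"claw": 0}]'

```text
time_s: 8.0
tcp_pos: [0.5837, -0.0845, 0.0721]
ee_rot: [[0.166, -0.986, -0.001], [-0.986, -0.166, -0.0], [-0.0, 0.001, -1.0]]
wrist_force: [-3.4, -0.0, 5.6]
gripper_width: 0.161
gripper_force: 30.0
```

```bash
cat > p.py <<'E'
from h import *
import sys
s=sense(); ex=np.array([np.cos(np.radians(9.6)),np.sin(np.radians(9.6))]); ey=np.array([-ex[1],ex[0]])
H=np.array([.5843,-.0843])
print("tcp rel start",np.round((np.array(s["tcp_pos"])[:2]-H)@np.stack([ex,ey],1)*1000,1),"F",np.round(s["wrist_force"],1),s["gripper_width"]*87,s["gripper_force"],s["time_s"])
ims=[]
for n,box in(("top",(110,290,220,400)),("scene",(150,270,210,330))):
    c=capture(n);P=pts(c); rel=((P[...,:2]-H)@np.stack([ex,ey],1))*1000
    for col in("blue","red","orange","green"):
        m=mask(c,col)&(c["range_z"]>0)&(abs(rel[...,0])<80)&(abs(rel[...,1])<80)
        k,l,st,ce=cv2.connectedComponentsWithStats(m.astype(np.uint8))
        for i in range(1,k):
            if st[i,4]<3: continue
            q=rel[l==i]; z=P[l==i][:,2]
            print(n,col,st[i].tolist(),"x %.1f..%.1f y %.1f..%.1f"%(*np.percentile(q[:,0],[5,95]),*np.percentile(q[:,1],[5,95])),"z",np.round(np.percentile(z,[5,95]),3))
    a,b,e,f=box; ims.append(cv2.resize(c["frame"][a:b,e:f],(400,400),interpolation=2))
cv2.imwrite(sys.argv[1],cv2.hconcat(ims))
E
python3 p.py pics/c3.png
```

```text
tcp rel start [-0.6 -0.1] F [-3.4 -0.   5.6] 14.035833077751256 30.00099989119917 8.0
top orange [330, 224, 3, 1, 3] x -42.1..-41.7 y -35.3..-32.5 z [0.147 0.149]
scene blue [280, 198, 10, 13, 86] x 33.5..52.6 y -20.8..-7.7 z [0.032 0.05 ]
scene red [290, 217, 4, 4, 8] x -3.2..0.5 y 18.4..26.4 z [0.042 0.048]
scene red [261, 218, 10, 6, 12] x 37.3..65.7 y 43.4..52.8 z [0.026 0.033]
scene orange [306, 166, 2, 2, 3] x -13.7..-8.9 y -16.2..-5.4 z [0.161 0.168]
scene orange [314, 169, 8, 5, 16] x -40.9..-25.6 y -20.3..-18.1 z [0.155 0.161]
scene orange [278, 170, 3, 2, 3] x 30.4..36.5 y 21.8..23.8 z [0.154 0.158]
scene orange [284, 171, 4, 3, 6] x 12.9..21.0 y 22.1..24.7 z [0.156 0.158]
scene orange [288, 173, 2, 3, 3] x 7.7..10.5 y 22.6..23.6 z [0.153 0.16 ]
scene orange [293, 175, 4, 3, 6] x -8.9..-3.1 y 22.3..24.5 z [0.157 0.16 ]
scene orange [286, 178, 3, 2, 3] x 8.8..10.1 y 23.6..31.7 z [0.147 0.149]
scene orange [300, 178, 8, 5, 12] x -34.8..-20.6 y 21.9..24.4 z [0.155 0.16 ]
scene orange [293, 195, 8, 22, 117] x -9.0..3.6 y 3.3..13.7 z [0.05 0.09]
scene orange [272, 202, 2, 3, 5] x 68.6..71.4 y -3.8..0.7 z [0.037 0.041]
```

View pics/c3.png

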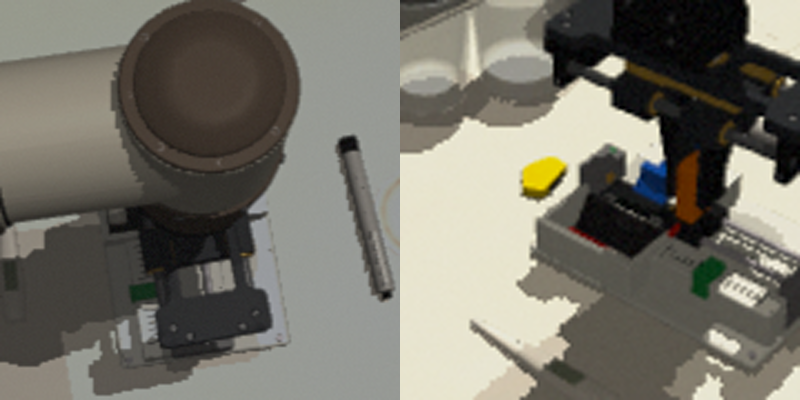

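Call:
play_rows --steps '[{"ax": 0,"ay": 0,"az": 0,"dx": 0,"dy": 4,"dz": 0,"claw": 0},{"ax": 0,"ay": 0,"az": 0,"dx": 0,"dy": 4,"dz": 0,"claw": 0},{"ax": 0,"ay": 0,"az": 0,"dx": 0,"dy": 4,"dz": 0,"claw": 0},{"ax": 0,"ay": 0,"az": 0,"dx": 0,"dy": 4,"dz": 0,"claw": 0},{"ax": 0,"ay": 0,"az": 0,"dx": 0,"dy": 4,"dz": 0,"claw": 0},{"ax": 0,"ay": 0,"az": 0,"dx": 0,"dy": 4,"dz": 0,"claw": 0},{"ax": 0,"ay": 0,"az": 0,"dx": 0,"dy": 4,"dz": 0,"claw": 0},{"ax": 0,"ay": 0,"az": 0,"dx": 0,"dy": 4,"dz": 0,"claw": 0},{"ax": 0,"ay": 0,"az": 0,"dx": 0,"dy": 4,"dz": 0,"claw": 0},{"ax": 0,"ay": 0,"az": 0,"dx": 0,"dy": 2,"dz": 0,"claw": 0},{"ax": 0,"ay": 0,"az": 0,"dx": 0,"dy": 0,"dz": 0,"claw": 0},{"ax": 0,"ay": 0,"az": 0,"dx": 0,"dy": 0,"dz": 0,"claw": 0}]'

```text
time_s: 9.3
tcp_pos: [0.5494, -0.0894, 0.0721]
ee_rot: [[0.167, -0.986, 0.006], [-0.986, -0.167, 0.001], [-0.0, -0.006, -1.0]]
wrist_force: [5.2, 4.0, 0.2]
gripper_width: 0.164
gripper_force: 30.0
```

```bash
sed -i 's/V>60/V>25/' h.py; sed -i 's/(150,270,210,330)/(190,250,265,325)/' p.py; python3 p.py pics/c4.png | grep -v "z \[0.1"
```

```text
tcp rel start [-35.2   0.8] F [5.2 4.  0.2] 14.236588207389891 29.999576043337584 9.3
top green [279, 238, 8, 7, 43] x -45.2..-36.6 y 35.6..46.4 z [0.041 0.046]
scene blue [279, 190, 23, 22, 228] x 27.7..52.2 y -52.8..-8.5 z [0.033 0.053]
scene red [261, 218, 11, 6, 17] x 35.5..64.9 y 31.7..49.9 z [0.014 0.032]
scene red [303, 223, 5, 4, 12] x -37.8..-29.7 y 16.5..26.5 z [0.038 0.047]
scene orange [299, 123, 1, 3, 3] x -22.0..-21.0 y 36.3..37.9 z [0.282 0.286]
scene orange [329, 136, 2, 3, 3] x -75.0..-74.3 y 14.8..18.7 z [0.266 0.268]
scene orange [304, 201, 10, 23, 150] x -43.3..-26.3 y 1.5..14.9 z [0.046 0.09 ]
scene orange [272, 202, 2, 3, 5] x 67.7..70.0 y -3.6..2.8 z [0.039 0.043]
scene green [298, 227, 9, 12, 64] x -46.9..-36.1 y 32.6..50.9 z [0.031 0.047]
```

View pics/c4.png

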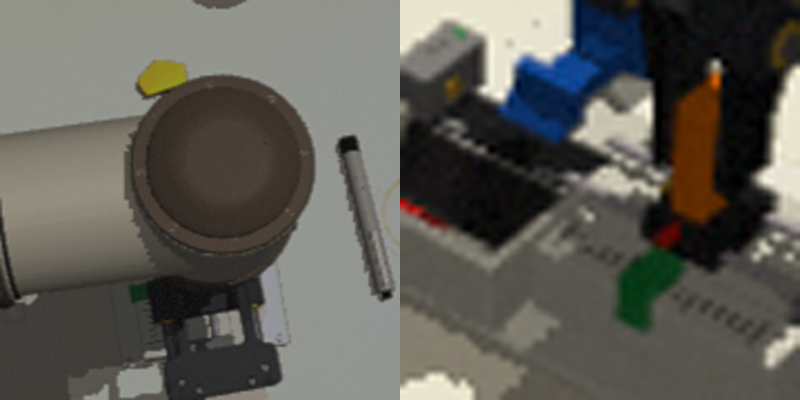

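The right crop shows the red pointer (667,237) just short of the middle of the green clip (655,275). Both views put the gap at about 5 mm.

Call:
play_rows --steps '[{"ax": 0,"ay": 0,"az": 0,"dx": 0,"dy": 2.5,"dz": 0,"claw": 0},{"ax": 0,"ay": 0,"az": 0,"dx": 0,"dy": 2.5,"dz": 0,"claw": 0},{"ax": 0,"ay": 0,"az": 0,"dx": 0,"dy": 0,"dz": 0,"claw": 0},{"ax": 0,"ay": 0,"az": 0,"dx": 0,"dy": 0,"dz": 0,"claw": 0},{"ax": 0,"ay": 0,"az": 0,"dx": 0,"dy": 0,"dz": 0,"claw": 0}]'

```text
time_s: 9.9
tcp_pos: [0.5448, -0.0901, 0.0721]
ee_rot: [[0.167, -0.986, 0.007], [-0.986, -0.167, 0.001], [-0.0, -0.007, -1.0]]
wrist_force: [6.2, 5.0, 1.3]
gripper_width: 0.158
gripper_force: 30.0
```

```bash
python3 p.py pics/c5.png | grep -v "z \[0.1"; python3 - <<'E'
from h import *
c=capture("scene"); a=cv2.resize(c["frame"][180:255,255:330],(400,400),interpolation=2)
c=capture("wrist"); b=cv2.resize(c["frame"],(533,400))
cv2.imwrite("pics/c6.png",cv2.hconcat([a,b[:,60:460]]))
E
```

```text
tcp rel start [-39.9   0.9] F [6.2 5.  1.3] 13.76111975859185 29.999489136971533 9.9
top green [279, 241, 8, 4, 24] x -45.7..-40.0 y 36.8..46.7 z [0.041 0.046]
scene blue [279, 190, 25, 22, 236] x 26.1..52.9 y -53.2..-8.0 z [0.033 0.054]
scene red [261, 218, 11, 6, 16] x 36.3..64.9 y 39.6..50.1 z [0.022 0.032]
scene red [305, 224, 4, 4, 9] x -41.4..-38.2 y 17.5..26.7 z [0.042 0.046]
scene orange [301, 120, 2, 3, 3] x -28.0..-24.7 y 35.8..38.1 z [0.289 0.293]
scene orange [272, 202, 2, 3, 6] x 69.1..70.5 y -4.2..0.7 z [0.036 0.042]
scene orange [306, 202, 10, 23, 150] x -47.9..-31.4 y -0.4..14.5 z [0.046 0.09 ]
scene green [298, 227, 9, 12, 65] x -47.1..-36.5 y 32.0..50.4 z [0.031 0.047]
```

View pics/c6.png

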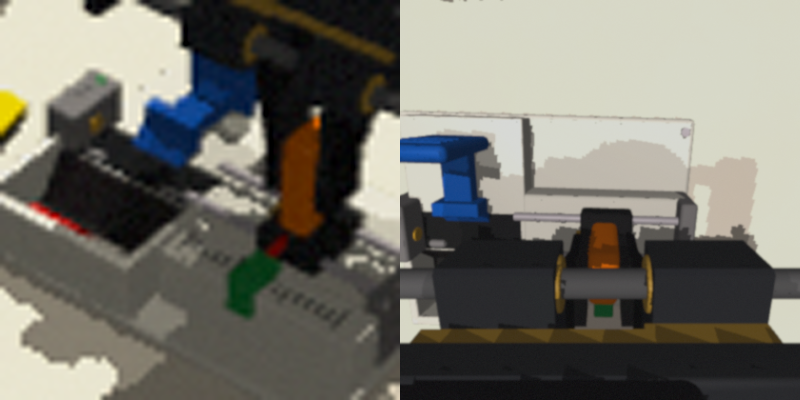

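The pointer meets the green clip. In the wrist crop, handle and clip both sit at column 603. The blue ejector is back at rest and the cell is in the pocket.

```bash
python3 -c "
from station import *
print(finish_job())"
```

```text
the job is handed in; nothing more can be done
None
```

The job is handed in, with no verdict returned. The spent cell lies in the catch pocket, the ejector has sprung back, and the gripper is holding the slide about 39 mm out with the red pointer at the middle of the green marker.

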